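# Find and seat the loose lid of the sample jars

### The arm

A 6-joint arm with a two-finger parallel gripper is mounted at the origin on the work surface. World frame = base frame: x ahead of the robot, y to its left, z up, the work surface at z = 0. Lengths are in m, angles in rad, forces in N, time in s.
With the tool pointing down it reaches from about 0.3 to 0.775 m from the base axis. Payload 14.6 kg.
Tool frame: the origin (TCP) lies on the centre line of the jaws, within the pads' length; the fingertips stand 25 mm ahead of it and the grasp point (between the pads) lies 6 mm ahead of it (ctrl.tip_reach is the distance from the TCP to the fingertips, in m); z points along the fingers, y is the line along which they close (so a half turn about z gives the same grasp; the last joint's range is limited). The gripper opens to 94 mm and grips with 3 to 60 N. Pads are 16 mm wide; open, the fingers measure 119 mm over their backs; the gripper's body (75 mm by 177 mm) begins 78 mm behind the grasp point.
Start: joints at [-1.361, 0.3, 1.521, -0, 1.321, -0.067], TCP at [0.15, -0.529, 0.23] pointing down, gripper open.
Joint ranges: [-3.03, 3.03], [-0.79, 2.21], [0.23, 2.52], [-1.04, 4.18], [0, 3.07], [-2.55, 2.55]. Speed limits (rad/s): [2.22, 2.22, 2.57, 3.14, 3.14, 3.14].

### API

Orientations are given as [roll, pitch, yaw] about the fixed x, y, z axes, in that order (R = Rz(yaw) Ry(pitch) Rx(roll)).
In Python, from station import ctrl gives the robot as it stands. The module is installed in compiled form; this text tells all that it offers.
- The arm moves only by the tool apply_moves, never from a script. Its argument "deltas" is a list of rows, each a list of 7 numbers: the closure in counts, from 0 (fully open) to 255 (shut), then the shift along the world's x, y, z in cm, then the turn, a rotation vector about the world's x, y, z in rad. In form: [[jaw, tx, ty, tz, ax, ay, az], ...]. A call has 1 to 10 rows; each row shifts and turns the commanded pose from where the row before left it; what a row does not reach is not made up. A row lasts 1/10 s, in which the tool goes at most 50 mm and 8.59 degrees, less where a joint would pass 70% of its speed; a pose out of reach is approached as far as the arm can. A call with a gripper value outside its range is refused whole. The fingers move at their own pace and stop on an object; "grip_force" is the grip in N (left out, the last holds). Time passes only in rows, so rows that do not move let the fingers close. It gives the time, the measured TCP pose, the force, the opening and the grip force at its end, in the units of the state.
- ctrl.get_obs(): the state, without advancing time (a new reading comes with each control period).
- ctrl.camera(name): name is "scene" or "top"; returns a dict with "img" (384x512x3 uint8, red, green, blue), "K" (3x3 intrinsics, pixels), "pose" (4x4, takes a point from camera to world coordinates). Camera axes: x right, y up, looking along -z (the intrinsics and any distortion apply to the point x, -y, -z); pixel columns grow to the right and rows downward; lengths in m; the calibration is good to about 2 mm. A picture is of the moment at which its call begins. There is no depth.
- ctrl.hand_in(): hands the job in; it is judged then, once.
The state is a dict: "time_s": time; "qpos": joint angles; "joint_vel": joint speeds; "tau": joint torques, N m; "ee_pos": TCP position; "eef_rot": TCP orientation; "force": force on the tool from outside, world axes, zero at the start; "moment": the same for the moment, N m; "grip_width": finger opening in m; "grip_force": force on a finger pad.
Only numpy, scipy, OpenCV 4.12 (cv2) and the standard library are available. Lean on these libraries where they do the work, as an engineer would, in place of code of your own. Each camera call takes 0.05 s, during which the arm holds its last target. There are 200 camera calls.

### The job

One of the four jars in the rack has a push-in lid that was never pushed home. Press lightly with the fingertips near the edge of the lids, one after another, until you find the one that rocks, then press down firmly on the middle of that lid until it is fully home and flat on its jar. Do not lift or pull any lid, go easy on the glass, leave the other things on the bench alone, and finish with the hand clear.

Things in the scene. Friction and masses are not known exactly. Their poses are not given: they have to be found in the camera images.
- rack: The grey moulded jar rack, a block 96 x 360 x 36 mm (x, y, z) fixed to the bench, with four round wells in a row along its own y at -129, -43, +43 and +129 mm; origin at the centre of its underside, on the bench. z up.
- jar_a: One of four identical squat amber glass jars, 66 mm across and 78 mm high to the rim (rim 58 mm across), held fast in a well of the rack. Origin at the centre of its underside, 6 mm above the bench: its rim is 84 mm above the bench. z up. The letters are shuffled over the wells. In one of the jars the lid's plug is only started in the mouth: that lid's flange floats level 3 to 4.5 mm above the rim.
- jar_b: One of four identical squat amber glass jars, 66 mm across and 78 mm high to the rim (rim 58 mm across), held fast in a well of the rack. Origin at the centre of its underside, 6 mm above the bench: its rim is 84 mm above the bench. z up. The letters are shuffled over the wells. In one of the jars the lid's plug is only started in the mouth: that lid's flange floats level 3 to 4.5 mm above the rim.
- jar_c: One of four identical squat amber glass jars, 66 mm across and 78 mm high to the rim (rim 58 mm across), held fast in a well of the rack. Origin at the centre of its underside, 6 mm above the bench: its rim is 84 mm above the bench. z up. The letters are shuffled over the wells. In one of the jars the lid's plug is only started in the mouth: that lid's flange floats level 3 to 4.5 mm above the rim.
- jar_d: One of four identical squat amber glass jars, 66 mm across and 78 mm high to the rim (rim 58 mm across), held fast in a well of the rack. Origin at the centre of its underside, 6 mm above the bench: its rim is 84 mm above the bench. z up. The letters are shuffled over the wells. In one of the jars the lid's plug is only started in the mouth: that lid's flange floats level 3 to 4.5 mm above the rim.
- lid_a_top (a point): Centre of the top of jar_a's white push-in lid: flat flange 62 mm wide, 5 mm thick, over a plug. Home (flange on rim), it is 89 mm above the bench and solid. A loose lid rocks: 1 to 3 N near its edge (15 mm or more from the middle) tips that edge down 2 to 4 mm onto the rim and it springs level after, not seated; over 10 N in the middle slides it down onto the rim, where it stays. z: up normal.
- lid_b_top (a point): Centre of the top of jar_b's white push-in lid: flat flange 62 mm wide, 5 mm thick, over a plug. Home (flange on rim), it is 89 mm above the bench and solid. A loose lid rocks: 1 to 3 N near its edge (15 mm or more from the middle) tips that edge down 2 to 4 mm onto the rim and it springs level after, not seated; over 10 N in the middle slides it down onto the rim, where it stays. z: up normal.
- lid_c_top (a point): Centre of the top of jar_c's white push-in lid: flat flange 62 mm wide, 5 mm thick, over a plug. Home (flange on rim), it is 89 mm above the bench and solid. A loose lid rocks: 1 to 3 N near its edge (15 mm or more from the middle) tips that edge down 2 to 4 mm onto the rim and it springs level after, not seated; over 10 N in the middle slides it down onto the rim, where it stays. z: up normal.
- lid_d_top (a point): Centre of the top of jar_d's white push-in lid: flat flange 62 mm wide, 5 mm thick, over a plug. Home (flange on rim), it is 89 mm above the bench and solid. A loose lid rocks: 1 to 3 N near its edge (15 mm or more from the middle) tips that edge down 2 to 4 mm onto the rim and it springs level after, not seated; over 10 N in the middle slides it down onto the rim, where it stays. z: up normal.
- bottle: Bystander: a clear glass reagent bottle with a black cap, 70 mm across and 150 mm high, standing loose beside one end of the rack. Origin at the centre of its underside.
- vial_rack: Bystander: a low white rack full of small capped vials, 62 x 130 mm and 42 mm high over the caps, loose on the bench on the far side of the jar rack. Origin at the centre of its underside.
- wrench: Bystander: a small steel fittings wrench 130 mm long and 6 mm thick, lying loose on the robot's side of the jar rack. Origin at the centre of its underside.

How it is judged:
By the outcome, as a careful person would: the job done as asked, in the order asked, and still so for the second after the job is handed in, with the robot touching nothing.
It also fails if it takes over 45 s, if anything falls off the work surface, if the arm or the gripper's body presses on something with over 40 N, if the wrist force passes 120 N, or if a joint passes its speed limit or range.

## Working session

There is one attempt and no reset: what is moved stays moved. The work goes in short steps, Python scripts to look and compute and a tool call to move; the robot and the scene stay as the last step left them, time stands still between calls to the robot, and variables do not carry over. Pictures are saved under pics/ and viewed, at most 10 in all, crops included, and the job is handed in when it is done.

Besides the shell and the picture viewer there is one more tool, called after "Call:" as name(argument=value, ...), one argument or row to a line, values as JSON. apply_moves: Moves the arm, as the interface text tells. Its arguments: {"type":"object","properties":{"deltas":{"type":"array"},"grip_force":{"type":"number"}},"required":["deltas"]}

```bash
mkdir -p pics; python3 - <<'E'
from station import ctrl
import cv2
for n in("scene","top"):
    c=ctrl.camera(n); cv2.imwrite(f"pics/{n}0.png",c["img"][:,:,::-1]); print(n,c["K"].tolist(),c["pose"].round(4).tolist())
o=ctrl.get_obs(); print(o)
E
```

```text
scene [[377.42596610786507, 0.0, 255.96232337316277], [0.0, 377.42596610786507, 190.79068329058236], [0.0, 0.0, 1.0]] [[0.7415, -0.4964, 0.4515, 0.9231], [0.6708, 0.5342, -0.5144, -0.2622], [0.0142, 0.6843, 0.7291, 0.6226], [0.0, 0.0, 0.0, 1.0]]
top [[389.44870339158246, 0.0, 258.9544624478859], [0.0, 389.44870339158246, 188.8634129550912], [0.0, 0.0, 1.0]] [[-0.0265, 0.994, -0.1058, 0.5053], [-0.9996, -0.0275, -0.0086, 0.1358], [-0.0114, 0.1056, 0.9943, 0.8492], [0.0, 0.0, 0.0, 1.0]]
{'time_s': 0.1, 'qpos': array([-1.36060438e+00,  3.00427927e-01,  1.52148942e+00,  1.68897329e-05,
        1.32067029e+00, -6.65767915e-02]), 'joint_vel': array([ 8.35527156e-05,  4.06521052e-05, -6.67256271e-04,  4.83719097e-04,
        9.87622435e-04,  1.47026772e-03]), 'tau': array([ 1.88361249e-03, -5.32642615e+01, -3.53279936e+01,  7.09860865e-02,
        2.34930374e-02, -5.85734460e-05]), 'ee_pos': array([ 0.15026026, -0.52887805,  0.22994877]), 'eef_rot': array([-3.14060096e+00, -8.25177938e-05,  2.76764504e-01]), 'force': array([-0.52630758,  0.05079723, -0.28791332]), 'moment': array([-0.01060416,  0.02349424,  0.01185041]), 'grip_force': 0.0, 'grip_width': 0.09410436475245232}
```

View pics/top0.png

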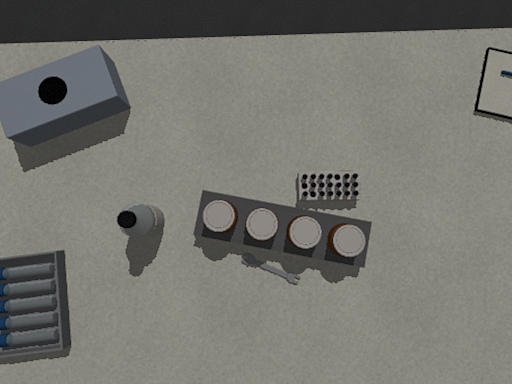

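View pics/scene0.png

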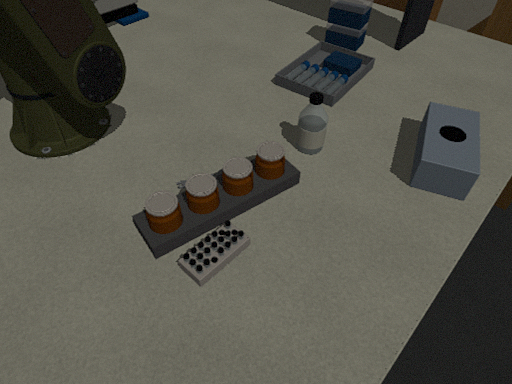

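The top view shows four lids at about (220,216), (262,224), (305,232) and (349,240). The bottle is at the left end, the wrench below and the vials above. I'll enlarge it to refine these and compute world positions.

```bash
cat > h.py <<'E'
import numpy as np
def world(c,u,v,z):
    K=c["K"];P=c["pose"]
    d=P[:3,:3]@np.array([(u-K[0,2])/K[0,0],-(v-K[1,2])/K[1,1],-1.])
    return P[:3,3]+d*(z-P[2,3])/d[2]
E
python3 - <<'E'
from station import ctrl
import cv2
from h import *
c=ctrl.camera("top"); im=c["img"][:,:,::-1]
cv2.imwrite("pics/top1.png",cv2.resize(im[180:300,190:390],None,fx=4,fy=4,interpolation=cv2.INTER_CUBIC))
s=ctrl.camera("scene"); cv2.imwrite("pics/scene1.png",cv2.resize(s["img"][130:260,130:310,::-1],None,fx=4.4,fy=4.4,interpolation=cv2.INTER_CUBIC))
for p in [(220,216),(262,224),(305,232),(349,240)]: print(world(c,*p,.089).round(4))
hsv=cv2.cvtColor(im,cv2.COLOR_BGR2HSV)
g=cv2.medianBlur(cv2.cvtColor(im,cv2.COLOR_BGR2GRAY),3)
print(cv2.HoughCircles(cv2.resize(g[180:300,190:390],None,fx=4,fy=4),cv2.HOUGH_GRADIENT,1,100,param1=100,param2=20,minRadius=55,maxRadius=80))
E
```

```text
[0.5351 0.2198 0.089 ]
[0.5173 0.1383 0.089 ]
[0.4997 0.0554 0.089 ]
[ 0.4821 -0.0288  0.089 ]
[[[287.5 175.5  64.1]
  [461.5 209.5  64.2]
  [636.5 242.5  64.9]
  [113.5 140.5  65.5]]]
```

View pics/top1.png

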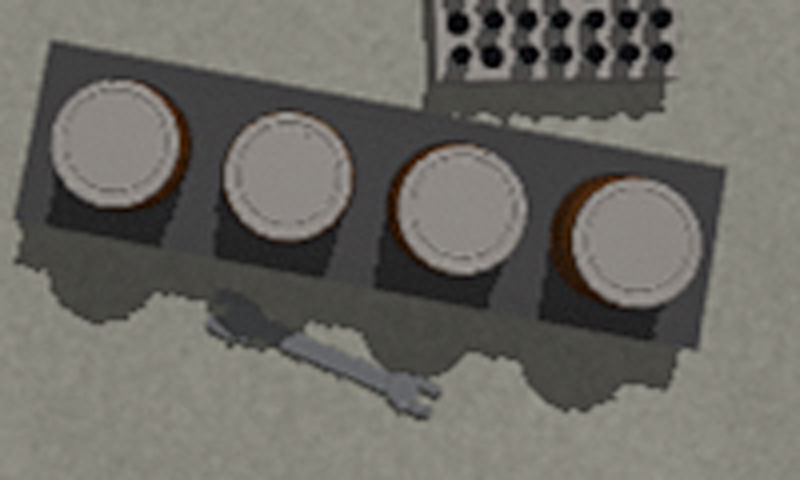

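View pics/scene1.png

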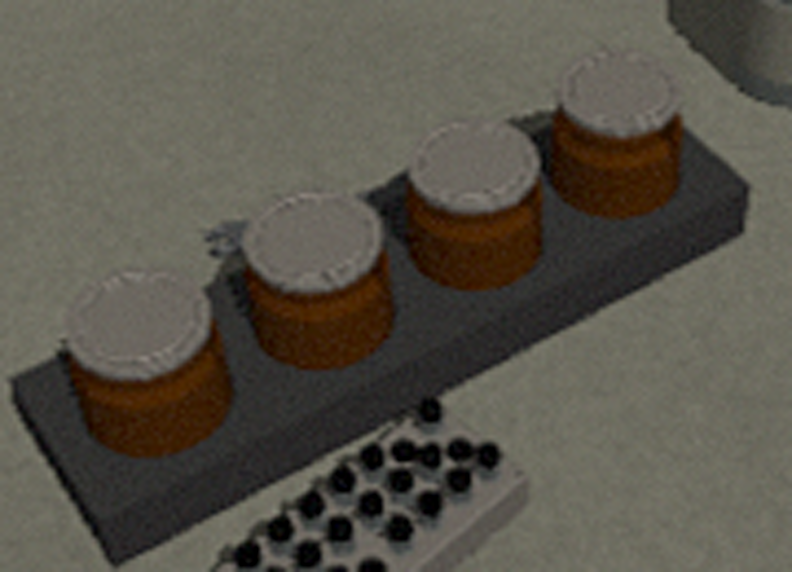

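Four lids, evenly spaced. The rack's yaw comes from the line of centres, so I'll fit that and plan from it.

```bash
python3 - <<'E'
from station import ctrl
from h import *
c=ctrl.camera("top")
h=np.array([[636.5,242.5],[461.5,209.5],[287.5,175.5],[113.5,140.5]])
W=np.array([world(c,190+(u+.5)/4-.5,180+(v+.5)/4-.5,.089)[:2] for u,v in h])
d=W[3]-W[0];d/=np.linalg.norm(d); m=W.mean(0); s=(W-m)@d
print(W.round(4),s.round(4),d.round(4),"yaw",np.arctan2(-d[0],d[1]))
x=np.array([d[1],-d[0]])
C=np.array([m+k*d for k in(-.129,-.043,.043,.129)])
print("centres",C.round(4),"edges",(C-.024*x).round(4),ctrl.tip_reach)
E
```

```text
[[ 0.4816 -0.0283]
 [ 0.4997  0.0554]
 [ 0.5183  0.1392]
 [ 0.5376  0.2236]] [-0.1288 -0.0432  0.0427  0.1293] [0.2169 0.9762] yaw -0.21859217308391668
centres [[ 0.4813 -0.0284]
 [ 0.5     0.0555]
 [ 0.5186  0.1395]
 [ 0.5373  0.2234]] edges [[ 0.4579 -0.0232]
 [ 0.4766  0.0607]
 [ 0.4952  0.1447]
 [ 0.5139  0.2286]] 0.025
```

Call:
apply_moves(
  deltas=[
    [255,0,0,0,0,0,-0.12],
    [255,0,0,0,0,0,-0.12],
    [255,0,0,0,0,0,-0.12],
    [255,0,0,0,0,0,-0.12],
  ],
  grip_force=10,
)

```text
time_s: 0.65
ee_pos: [0.1503, -0.529, 0.2303]
eef_rot: [-3.141, 0.0, -0.208]
force: [-0.6, 0.3, 0.5]
grip_width: 0.0652
grip_force: 0.0
```

Call:
apply_moves(
  deltas=[
    [255,1.95,3.2,0,0,0,0],
    [255,1.95,3.2,0,0,0,0],
    [255,1.95,3.2,0,0,0,0],
    [255,1.95,3.2,0,0,0,0],
    [255,1.95,3.2,0,0,0,0],
    [255,1.95,3.2,0,0,0,0],
    [255,1.95,3.2,0,0,0,0],
    [255,1.95,3.2,0,0,0,0],
  ],
)

```text
time_s: 1.45
ee_pos: [0.3068, -0.2717, 0.2305]
eef_rot: [3.141, -0.0, -0.203]
force: [0.1, 0.9, -0.4]
grip_width: 0.002
grip_force: 0.0
```

Call:
apply_moves(
  deltas=[
    [255,1.95,3.2,0,0,0,0],
    [255,1.95,3.2,0,0,0,0],
    [255,1.95,3.2,0,0,0,0],
    [255,1.95,3.2,0,0,0,0],
    [255,1.95,3.2,0,0,0,0],
    [255,1.95,3.2,0,0,0,0],
    [255,1.95,3.2,0,0,0,0],
    [255,1.95,3.2,0,0,0,0],
  ],
)

```text
time_s: 2.25
ee_pos: [0.4629, -0.0155, 0.2305]
eef_rot: [-3.142, -0.0, -0.203]
force: [0.6, -1.3, -0.0]
grip_width: 0.0006
grip_force: 0.0
```

Call:
apply_moves(
  deltas=[
    [255,0,0,0,0,0,0],
  ],
)

```text
time_s: 2.35
ee_pos: [0.4634, -0.0143, 0.2302]
eef_rot: [-3.141, 0.0, -0.2]
force: [0.1, 0.6, 0.0]
grip_width: 0.0006
grip_force: 0.0
```

Call:
apply_moves(
  deltas=[
    [255,-0.25,-0.45,-2.7,0,0,-0.02],
    [255,-0.3,-0.45,-2.7,0,0,0],
    [255,0,0,-2.7,0,0,0],
    [255,0,0,-2.3,0,0,0],
    [255,0,0,0,0,0,0],
    [255,0,0,0,0,0,0],
  ],
)

```text
time_s: 2.95
ee_pos: [0.4569, -0.0264, 0.1271]
eef_rot: [3.142, 0.0, -0.223]
force: [-0.3, -0.2, 0.7]
grip_width: -0.0
grip_force: 0.0
```

Call:
apply_moves(
  deltas=[
    [255,0,0,-0.1,0,0,0],
    [255,0,0,-0.1,0,0,0],
    [255,0,0,-0.1,0,0,0],
    [255,0,0,0,0,0,0],
  ],
)

```text
time_s: 3.35
ee_pos: [0.4569, -0.026, 0.1237]
eef_rot: [-3.142, -0.0, -0.223]
force: [-0.3, 0.1, -0.6]
grip_width: 0.0003
grip_force: 0.0
```

Call:
apply_moves(
  deltas=[
    [255,0,0,-0.1,0,0,0],
    [255,0,0,-0.1,0,0,0],
    [255,0,0,0,0,0,0],
  ],
)

```text
time_s: 3.65
ee_pos: [0.4567, -0.026, 0.1213]
eef_rot: [3.142, 0.0, -0.223]
force: [-0.2, -0.5, -0.3]
grip_width: 0.0002
grip_force: 0.0
```

Call:
apply_moves(
  deltas=[
    [255,0.05,0.1,-0.1,0,0,0],
    [255,0,0,-0.1,0,0,0],
    [255,0,0,-0.05,0,0,0],
    [255,0,0,0,0,0,0],
  ],
)

```text
time_s: 4.05
ee_pos: [0.4572, -0.0251, 0.1188]
eef_rot: [3.142, 0.0, -0.223]
force: [0.2, -0.2, 0.5]
grip_width: 0.0007
grip_force: 0.0
```

Call:
apply_moves(
  deltas=[
    [255,0,0,-0.1,0,0,0],
    [255,0,0,0,0,0,0],
  ],
)

```text
time_s: 4.25
ee_pos: [0.4572, -0.025, 0.1178]
eef_rot: [-3.142, 0.0, -0.223]
force: [-0.5, -0.8, -0.3]
grip_width: 0.0002
grip_force: 0.0
```

Call:
apply_moves(
  deltas=[
    [255,0,0,-0.1,0,0,0],
    [255,0,0,0,0,0,0],
  ],
)

```text
time_s: 4.45
ee_pos: [0.4572, -0.025, 0.1168]
eef_rot: [-3.142, 0.0, -0.223]
force: [-0.1, 0.2, -0.3]
grip_width: 0.0005
grip_force: 0.0
```

Call:
apply_moves(
  deltas=[
    [255,0,0,-0.1,0,0,0],
    [255,0,0,0,0,0,0],
  ],
)

```text
time_s: 4.65
ee_pos: [0.4572, -0.025, 0.1158]
eef_rot: [3.142, 0.0, -0.223]
force: [1.2, 0.7, 0.5]
grip_width: 0.0005
grip_force: 0.0
```

Call:
apply_moves(
  deltas=[
    [255,0,0,-0.1,0,0,0],
    [255,0,0,0,0,0,0],
  ],
)

```text
time_s: 4.85
ee_pos: [0.4572, -0.025, 0.1148]
eef_rot: [-3.142, 0.0, -0.223]
force: [0.2, -0.3, -0.6]
grip_width: 0.0008
grip_force: 0.0
```

Call:
apply_moves(
  deltas=[
    [255,0,0,-0.05,0,0,0],
    [255,0,0,0,0,0,0],
  ],
)

```text
time_s: 5.05
ee_pos: [0.4573, -0.025, 0.1144]
eef_rot: [3.142, 0.0, -0.223]
force: [-0.0, 0.2, 0.4]
grip_width: 0.0002
grip_force: 0.0
```

Call:
apply_moves(
  deltas=[
    [255,0,0,-0.03,0,0,0],
    [255,0,0,0,0,0,0],
  ],
)

```text
time_s: 5.25
ee_pos: [0.4573, -0.0251, 0.1142]
eef_rot: [3.142, -0.0, -0.223]
force: [-1.0, -0.1, 0.5]
grip_width: 0.0009
grip_force: 0.4
```

Call:
apply_moves(
  deltas=[
    [255,0,0,-0.03,0,0,0],
    [255,0,0,0,0,0,0],
  ],
)

```text
time_s: 5.45
ee_pos: [0.4573, -0.0251, 0.114]
eef_rot: [-3.142, -0.0, -0.223]
force: [-1.7, 0.1, 3.4]
grip_width: 0.0002
grip_force: 1.8
```

Call:
apply_moves(
  deltas=[
    [255,0,0,-0.03,0,0,0],
    [255,0,0,0,0,0,0],
  ],
)

```text
time_s: 5.65
ee_pos: [0.4573, -0.025, 0.1138]
eef_rot: [-3.142, -0.0, -0.223]
force: [-2.3, -0.1, 7.1]
grip_width: 0.0006
grip_force: 3.3
```

Lid 1 (rightmost) is solid at 89 mm, so it's home. Next lid.

Call:
apply_moves(
  deltas=[
    [255,0,0,0.8,0,0,0],
    [255,0,0,0.8,0,0,0],
    [255,0.47,2.15,0,0,0,0],
    [255,0.48,2.15,0,0,0,0],
    [255,0.47,2.15,0,0,0,0],
    [255,0.48,2.15,0,0,0,0],
    [255,0,0,-0.6,0,0,0],
    [255,0,0,-0.3,0,0,0],
    [255,0,0,0,0,0,0],
    [255,0,0,0,0,0,0],
  ],
)

```text
time_s: 6.65
ee_pos: [0.4762, 0.0603, 0.1206]
eef_rot: [3.142, 0.0, -0.224]
force: [-0.2, -1.1, -0.3]
grip_width: 0.0003
grip_force: 0.0
```

Call:
apply_moves(
  deltas=[
    [255,0,0,-0.1,0,0,0],
    [255,0,0,0,0,0,0],
  ],
)

```text
time_s: 6.85
ee_pos: [0.4763, 0.0606, 0.1196]
eef_rot: [-3.142, -0.0, -0.224]
force: [-0.5, 0.0, 0.7]
grip_width: 0.0005
grip_force: 0.0
```

Call:
apply_moves(
  deltas=[
    [255,0,0,-0.1,0,0,0],
    [255,0,0,0,0,0,0],
  ],
)

```text
time_s: 7.05
ee_pos: [0.4762, 0.0609, 0.1184]
eef_rot: [3.142, 0.0, -0.223]
force: [0.4, 0.4, 0.8]
grip_width: 0.0004
grip_force: 0.0
```

Call:
apply_moves(
  deltas=[
    [255,0,0,-0.1,0,0,0],
    [255,0,0,0,0,0,0],
  ],
)

```text
time_s: 7.25
ee_pos: [0.4762, 0.061, 0.1174]
eef_rot: [3.142, 0.0, -0.223]
force: [-0.1, -0.4, -0.2]
grip_width: 0.0007
grip_force: 0.0
```

Call:
apply_moves(
  deltas=[
    [255,0,0,-0.1,0,0,0],
    [255,0,0,0,0,0,0],
  ],
)

```text
time_s: 7.45
ee_pos: [0.4762, 0.061, 0.1164]
eef_rot: [3.142, 0.0, -0.223]
force: [-0.1, 0.5, 0.5]
grip_width: 0.0008
grip_force: 0.0
```

Call:
apply_moves(
  deltas=[
    [255,0,0,-0.1,0,0,0],
    [255,0,0,0,0,0,0],
  ],
)

```text
time_s: 7.65
ee_pos: [0.4762, 0.0609, 0.1154]
eef_rot: [3.142, 0.0, -0.223]
force: [0.7, 0.2, 0.2]
grip_width: 0.0005
grip_force: 0.0
```

Call:
apply_moves(
  deltas=[
    [255,0,0,-0.1,0,0,0],
    [255,0,0,0,0,0,0],
  ],
)

```text
time_s: 7.85
ee_pos: [0.4762, 0.0609, 0.1144]
eef_rot: [3.142, 0.0, -0.223]
force: [0.6, -0.2, 0.2]
grip_width: 0.0003
grip_force: 0.0
```

Call:
apply_moves(
  deltas=[
    [255,0,0,-0.06,0,0,0],
    [255,0,0,0,0,0,0],
  ],
)

```text
time_s: 8.05
ee_pos: [0.4763, 0.0609, 0.114]
eef_rot: [3.142, 0.0, -0.223]
force: [-1.6, 0.3, 1.7]
grip_width: 0.0008
grip_force: 1.3
```

Call:
apply_moves(
  deltas=[
    [255,0,0,-0.03,0,0,0],
    [255,0,0,0,0,0,0],
  ],
)

```text
time_s: 8.25
ee_pos: [0.4763, 0.061, 0.1139]
eef_rot: [-3.142, -0.0, -0.223]
force: [-2.1, -0.4, 5.2]
grip_width: 0.0008
grip_force: 2.7
```

Call:
apply_moves(
  deltas=[
    [255,0,0,0.8,0,0,0],
    [255,0,0,0.8,0,0,0],
    [255,0.47,2.1,0,0,0,0],
    [255,0.48,2.1,0,0,0,0],
    [255,0.47,2.1,0,0,0,0],
    [255,0.48,2.1,0,0,0,0],
    [255,0,0,-0.6,0,0,0],
    [255,0,0,-0.3,0,0,0],
    [255,0,0,0,0,0,0],
    [255,0,0,0,0,0,0],
  ],
)

```text
time_s: 9.25
ee_pos: [0.4953, 0.1443, 0.1208]
eef_rot: [3.142, 0.0, -0.224]
force: [-0.1, -0.4, 0.5]
grip_width: 0.0005
grip_force: 0.0
```

Call:
apply_moves(
  deltas=[
    [255,0,0,-0.1,0,0,0],
    [255,0,0,0,0,0,0],
  ],
)

```text
time_s: 9.45
ee_pos: [0.4953, 0.1446, 0.1197]
eef_rot: [-3.142, -0.0, -0.224]
force: [-0.0, 0.5, -0.2]
grip_width: 0.0008
grip_force: 0.0
```

Call:
apply_moves(
  deltas=[
    [255,0,0,-0.1,0,0,0],
    [255,0,0,0,0,0,0],
  ],
)

```text
time_s: 9.65
ee_pos: [0.4953, 0.1449, 0.1186]
eef_rot: [3.142, 0.0, -0.223]
force: [0.5, -0.0, 0.6]
grip_width: 0.0008
grip_force: 0.0
```

Call:
apply_moves(
  deltas=[
    [255,0,0,-0.1,0,0,0],
    [255,0,0,0,0,0,0],
  ],
)

```text
time_s: 9.85
ee_pos: [0.4952, 0.145, 0.1175]
eef_rot: [3.142, 0.0, -0.223]
force: [0.6, 0.1, 0.5]
grip_width: 0.0009
grip_force: 0.0
```

Call:
apply_moves(
  deltas=[
    [255,0,0,-0.1,0,0,0],
    [255,0,0,0,0,0,0],
  ],
)

```text
time_s: 10.05
ee_pos: [0.4952, 0.1449, 0.1165]
eef_rot: [3.142, 0.0, -0.223]
force: [0.3, -0.4, 0.0]
grip_width: 0.0008
grip_force: 0.0
```

Lid 2 is solid too. Lid 3 shows no contact yet.

Call:
apply_moves(
  deltas=[
    [255,0,0,-0.1,0,0,0],
    [255,0,0,0,0,0,0],
  ],
)

```text
time_s: 10.25
ee_pos: [0.4953, 0.1449, 0.1155]
eef_rot: [3.142, 0.0, -0.223]
force: [-0.3, -0.2, -0.3]
grip_width: 0.0006
grip_force: 0.0
```

Call:
apply_moves(
  deltas=[
    [255,0,0,-0.1,0,0,0],
    [255,0,0,0,0,0,0],
  ],
)

```text
time_s: 10.45
ee_pos: [0.4953, 0.1449, 0.1145]
eef_rot: [3.142, 0.0, -0.223]
force: [0.3, -0.2, -0.1]
grip_width: 0.0004
grip_force: 0.0
```

Call:
apply_moves(
  deltas=[
    [255,0,0,-0.06,0,0,0],
    [255,0,0,0,0,0,0],
  ],
)

```text
time_s: 10.65
ee_pos: [0.4953, 0.145, 0.1141]
eef_rot: [-3.142, -0.0, -0.223]
force: [-1.0, 0.1, 2.3]
grip_width: 0.0006
grip_force: 0.8
```

Call:
apply_moves(
  deltas=[
    [255,0,0,-0.03,0,0,0],
    [255,0,0,0,0,0,0],
  ],
)

```text
time_s: 10.85
ee_pos: [0.4953, 0.145, 0.114]
eef_rot: [-3.142, -0.0, -0.223]
force: [-2.7, -0.5, 4.2]
grip_width: 0.0002
grip_force: 2.3
```

Lid 3 is solid. On to the fourth, which I'll confirm the same way.

Call:
apply_moves(
  deltas=[
    [255,0,0,0.8,0,0,0],
    [255,0,0,0.8,0,0,0],
    [255,0.47,2.1,0,0,0,0],
    [255,0.48,2.1,0,0,0,0],
    [255,0.47,2.1,0,0,0,0],
    [255,0.48,2.1,0,0,0,0],
    [255,0,0,-0.6,0,0,0],
    [255,0,0,-0.3,0,0,0],
    [255,0,0,0,0,0,0],
    [255,0,0,0,0,0,0],
  ],
)

```text
time_s: 11.85
ee_pos: [0.5143, 0.2282, 0.1209]
eef_rot: [3.141, 0.0, -0.224]
force: [0.3, -0.7, 0.2]
grip_width: 0.0006
grip_force: 0.0
```

Call:
apply_moves(
  deltas=[
    [255,0,0,-0.1,0,0,0],
    [255,0,0,0,0,0,0],
  ],
)

```text
time_s: 12.05
ee_pos: [0.5143, 0.2286, 0.1199]
eef_rot: [-3.142, -0.0, -0.224]
force: [-0.7, -0.3, -1.2]
grip_width: 0.0005
grip_force: 0.0
```

Call:
apply_moves(
  deltas=[
    [255,0,0,-0.1,0,0,0],
    [255,0,0,0,0,0,0],
  ],
)

```text
time_s: 12.25
ee_pos: [0.5143, 0.2289, 0.1187]
eef_rot: [3.142, 0.0, -0.223]
force: [-1.0, -0.3, -0.2]
grip_width: 0.0005
grip_force: 0.0
```

Call:
apply_moves(
  deltas=[
    [255,0,0,-0.05,0,0,0],
    [255,0,0,0,0,0,0],
  ],
)

```text
time_s: 12.45
ee_pos: [0.5143, 0.2289, 0.1182]
eef_rot: [3.142, 0.0, -0.223]
force: [-0.6, 0.6, 0.4]
grip_width: 0.0004
grip_force: 0.0
```

Call:
apply_moves(
  deltas=[
    [255,0,0,-0.05,0,0,0],
    [255,0,0,0,0,0,0],
  ],
)

```text
time_s: 12.65
ee_pos: [0.5143, 0.2289, 0.1177]
eef_rot: [3.142, 0.0, -0.223]
force: [0.4, -0.2, 0.6]
grip_width: 0.0009
grip_force: 0.0
```

Call:
apply_moves(
  deltas=[
    [255,0,0,-0.05,0,0,0],
    [255,0,0,0,0,0,0],
  ],
)

```text
time_s: 12.85
ee_pos: [0.5143, 0.229, 0.1172]
eef_rot: [-3.142, 0.0, -0.223]
force: [-1.3, 0.8, 0.1]
grip_width: 0.0006
grip_force: 0.2
```

Call:
apply_moves(
  deltas=[
    [255,0,0,-0.05,0,0,0],
    [255,0,0,0,0,0,0],
  ],
)

```text
time_s: 13.05
ee_pos: [0.5142, 0.229, 0.1167]
eef_rot: [-3.142, 0.0, -0.223]
force: [-0.8, 0.0, 1.4]
grip_width: 0.0003
grip_force: 0.6
```

Call:
apply_moves(
  deltas=[
    [255,0,0,-0.05,0,0,0],
    [255,0,0,0,0,0,0],
  ],
)

```text
time_s: 13.25
ee_pos: [0.5143, 0.229, 0.1163]
eef_rot: [-3.142, 0.0, -0.223]
force: [-0.5, 1.0, 2.6]
grip_width: 0.0003
grip_force: 1.0
```

Call:
apply_moves(
  deltas=[
    [255,0,0,-0.05,0,0,0],
    [255,0,0,0,0,0,0],
  ],
)

```text
time_s: 13.45
ee_pos: [0.5142, 0.229, 0.1158]
eef_rot: [-3.142, 0.0, -0.223]
force: [-1.8, 0.9, 2.6]
grip_width: 0.0006
grip_force: 1.6
```

The edge yields softly from about 117.5 mm, so lid 4 rocks. One more small step, then I'll lift off and press its middle.

Call:
apply_moves(
  deltas=[
    [255,0,0,-0.04,0,0,0],
    [255,0,0,0,0,0,0],
  ],
)

```text
time_s: 13.65
ee_pos: [0.5143, 0.229, 0.1155]
eef_rot: [-3.141, 0.0, -0.223]
force: [-3.4, 0.4, 4.5]
grip_width: 0.0005
grip_force: 2.7
```

Call:
apply_moves(
  deltas=[
    [255,0,0,0.4,0,0,0],
    [255,0,0,0.6,0,0,0],
    [255,0.78,-0.2,0,0,0,0],
    [255,0.78,-0.2,0,0,0,0],
    [255,0.74,-0.2,0,0,0,0],
    [255,0,0,0,0,0,0],
    [255,0,0,0,0,0,0],
  ],
)

```text
time_s: 14.35
ee_pos: [0.5373, 0.2228, 0.125]
eef_rot: [3.141, 0.001, -0.224]
force: [-0.7, 0.3, -0.5]
grip_width: 0.0004
grip_force: 0.0
```

Call:
apply_moves(
  deltas=[
    [255,0,0,-0.4,0,0,0],
    [255,0,0,-0.2,0,0,0],
    [255,0,0,-0.1,0,0,0],
    [255,0,0,0,0,0,0],
  ],
)

```text
time_s: 14.75
ee_pos: [0.5372, 0.223, 0.1182]
eef_rot: [3.141, 0.0, -0.223]
force: [-0.0, 1.0, 0.0]
grip_width: 0.0005
grip_force: 0.0
```

Call:
apply_moves(
  deltas=[
    [255,0,0,-0.05,0,0,0],
    [255,0,0,-0.05,0,0,0],
    [255,0,0,0,0,0,0],
  ],
)

```text
time_s: 15.05
ee_pos: [0.5374, 0.223, 0.1175]
eef_rot: [-3.141, -0.0, -0.223]
force: [-0.6, 0.6, 1.2]
grip_width: 0.0006
grip_force: 0.7
```

Call:
apply_moves(
  deltas=[
    [255,0,0,-0.05,0,0,0],
    [255,0,0,-0.05,0,0,0],
    [255,0,0,0,0,0,0],
  ],
)

```text
time_s: 15.35
ee_pos: [0.5375, 0.2231, 0.1172]
eef_rot: [-3.141, -0.001, -0.223]
force: [-2.5, -0.8, 8.6]
grip_width: 0.0001
grip_force: 4.1
```

Call:
apply_moves(
  deltas=[
    [255,0,0,-0.05,0,0,0],
    [255,0,0,-0.05,0,0,0],
    [255,0,0,0,0,0,0],
  ],
)

```text
time_s: 15.65
ee_pos: [0.5375, 0.2231, 0.1162]
eef_rot: [-3.141, -0.001, -0.223]
force: [-3.4, -0.6, 9.2]
grip_width: 0.0006
grip_force: 4.4
```

Sprang to level at 117.5 mm, and it slides down at about 9 N. I'll keep going until it reaches the rim.

Call:
apply_moves(
  deltas=[
    [255,0,0,-0.05,0,0,0],
    [255,0,0,-0.05,0,0,0],
    [255,0,0,0,0,0,0],
  ],
)

```text
time_s: 15.95
ee_pos: [0.5375, 0.223, 0.1153]
eef_rot: [-3.141, -0.001, -0.223]
force: [-3.4, -1.3, 9.1]
grip_width: 0.0006
grip_force: 4.4
```

Call:
apply_moves(
  deltas=[
    [255,0,0,-0.05,0,0,0],
    [255,0,0,-0.05,0,0,0],
    [255,0,0,0,0,0,0],
  ],
)

```text
time_s: 16.25
ee_pos: [0.5375, 0.223, 0.1143]
eef_rot: [-3.141, -0.001, -0.223]
force: [-3.5, -1.7, 9.1]
grip_width: 0.0005
grip_force: 4.6
```

Call:
apply_moves(
  deltas=[
    [255,0,0,-0.05,0,0,0],
    [255,0,0,0,0,0,0],
  ],
)

```text
time_s: 16.45
ee_pos: [0.5375, 0.223, 0.1141]
eef_rot: [-3.141, -0.001, -0.223]
force: [-5.2, -1.9, 13.0]
grip_width: 0.0003
grip_force: 6.4
```

Call:
apply_moves(
  deltas=[
    [255,0,0,-0.05,0,0,0],
    [255,0,0,0,0,0,0],
  ],
)

```text
time_s: 16.65
ee_pos: [0.5375, 0.223, 0.114]
eef_rot: [-3.141, -0.001, -0.223]
force: [-6.6, -2.1, 17.2]
grip_width: 0.0007
grip_force: 8.5
```

It bottomed out at 89 mm, with the force rising. One more nudge, then retreat straight up and back.

Call:
apply_moves(
  deltas=[
    [255,0,0,-0.04,0,0,0],
    [255,0,0,0,0,0,0],
    [255,0,0,0,0,0,0],
  ],
)

```text
time_s: 16.95
ee_pos: [0.5376, 0.223, 0.114]
eef_rot: [-3.141, -0.001, -0.223]
force: [-8.1, -2.9, 20.9]
grip_width: 0.0005
grip_force: 10.2
```

Call:
apply_moves(
  deltas=[
    [255,0,0,0.3,0,0,0],
    [255,0,0,1,0,0,0],
    [255,0,0,2,0,0,0],
    [255,0,0,3,0,0,0],
    [255,0,0,3,0,0,0],
    [255,0,0,3,0,0,0],
    [255,-2,-2,1,0,0,0],
    [255,-3,-3,0,0,0,0],
    [255,-3,-3,0,0,0,0],
    [255,-3,-3,0,0,0,0],
  ],
)

```text
time_s: 17.95
ee_pos: [0.4259, 0.112, 0.2452]
eef_rot: [-3.142, -0.0, -0.223]
force: [0.4, -0.8, -0.1]
grip_width: 0.0003
grip_force: 0.0
```

Call:
apply_moves(
  deltas=[
    [255,-1,-3,0,0,0,0],
    [255,-1,-3,0,0,0,0],
    [255,0,-3,0,0,0,0],
    [255,0,-3,0,0,0,0],
    [255,0,-3,0,0,0,0],
    [255,0,-3,0,0,0,0],
    [255,0,-3,0,0,0,0],
    [255,0,0,0,0,0,0],
    [255,0,0,0,0,0,0],
  ],
)

```text
time_s: 18.85
ee_pos: [0.4072, -0.0972, 0.2452]
eef_rot: [-3.141, -0.0, -0.225]
force: [0.8, 0.4, -0.0]
grip_width: 0.0003
grip_force: 0.0
```

```bash
python3 - <<'E'
from station import ctrl
import cv2
s=ctrl.camera("scene"); cv2.imwrite("pics/scene2.png",cv2.resize(s["img"][80:280,110:350,::-1],None,fx=3,fy=3,interpolation=cv2.INTER_CUBIC))
E
```

```text
(no output)
```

View pics/scene2.png

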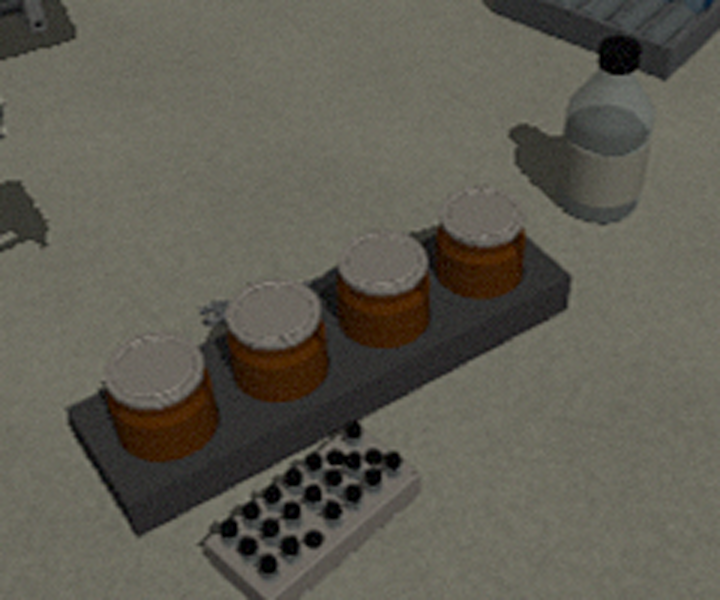

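The picture shows all four lids flat, with the far lid at about (480,217) now down like the others. The bottle, vials and wrench look undisturbed, and the hand is clear.

```bash
python3 -c "
from station import ctrl
print(ctrl.hand_in())"
```

```text
the job is handed in; nothing more can be done
None
```

I found the loose lid on the fourth jar tested (leftmost in the top view, next to the bottle) and pressed its middle until it sat on the rim at 89 mm, peaking at about 21 N. The other three were solid, the hand is clear, and the job was handed in at about 19 s with no verdict returned.

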